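# Pin the gong key and hold the guide pin through both eyes

## Task

Set up the tuning stand: drop one short brass pin into each of the two holes of the key so that both stand fully home. Then thread the long brass pin down through the bracket's upper eye and on through its lower eye, and finish still holding it in the gripper, its lower end clearly showing below the lower eye but well clear of the stand's foot, ready for the maker to tighten it. Leave the kettle gong, the file and the mallet where they are.

Things in the scene. Friction and masses are not known exactly. Their poses are not given: they have to be found in the camera images.
- short_pin_1_centre (a point): centre (half-way up) of one of two equal short pins: plain round brass, 10 mm diameter, 90 mm long, 60 g, lower edge chamfered; z axis along the pin. Starts upright in one of the three holes of the pin block, its lower 40 mm in the hole and 50 mm standing out. Either short pin may go in either hole of the key.
- short_pin_2_centre (a point): centre of the other short pin, the same in every way
- long_pin_centre (a point): centre (half-way along) of the long pin: plain round brass without a head, 10 mm diameter, 165 mm long, 110 g, lower edge chamfered; z axis along the pin, up. Starts upright in one of the pin block's holes, its lower 40 mm in the hole and 125 mm standing out. Having no head, it drops through the eyes onto the foot if let go.
- long_pin_foot (a point): lower end of the long pin, on its axis, 82.5 mm below its centre
- pin_block: fixed wooden block, 70 mm (its x) by 220 mm (its y) by 50 mm high, origin at the centre of its underside. Three upright holes of 12 mm diameter, 40 mm deep, in a row along its y at -75, 0 and +75 mm; which pin is in which hole varies. The pin tops stand 100 mm (short) and 175 mm (long) above the slab.
- stand: fixed stand, origin at slab level. Wooden foot 100 mm (x) by 280 mm (y -125 to 155), 12 mm thick; on it a trough with a flat brass key 48 x 170 mm (y -110 to 60), top 65 mm above the slab, holes at y = -75 and 25. Beyond it an iron bracket: column 36 x 25 mm, 125 mm high, at y 125 to 150; two flat eyes, each 36 x 40 x 14 mm, stand out towards the key one above the other, axis at y = 105 mm.
- bore_1 (a point): centre of the mouth of the key's hole at the stand's y = -75 mm, on the key's top face, 65 mm above the slab: upright, 13.5 mm diameter with a small chamfer, closed at the bottom 45 mm below the mouth; a short pin fully home stands out 45 mm
- bore_2 (a point): centre of the mouth of the key's other hole, at the stand's y = +25 mm; same sizes
- upper_eye (a point): centre of the top face of the upper eye, 125 mm above the slab: upright through hole of 14 mm diameter with a 2 mm chamfer, 14 mm long (its underside is 111 mm above the slab)
- lower_eye (a point): centre of the top face of the lower eye, 69 mm above the slab, straight below the upper eye: through hole of 14 mm diameter with a 2 mm chamfer, 14 mm long (its underside is 55 mm above the slab). Below it is free air down to the foot's top, 12 mm above the slab.
- gong: small bronze kettle gong with a raised boss, 196 mm diameter, 108 mm high, origin at the centre of its underside; bystander to leave alone
- file: coarse flat steel file with a wooden handle, 285 mm long (its x, from -165 to +120 mm), 24 mm wide, 18 mm high at the handle, lying between the pin block and the stand, origin on the slab under it; bystander to leave alone
- mallet: horn striking mallet lying flat, wooden handle along its x from -60 to +180 mm, head 40 mm diameter, 75 mm long, at +180 mm, origin on the slab; bystander to leave alone

How it is judged:
On the way, in this order (a step that is already met when the one before it is completed fails the run):
1. a short pin stands fully home in one hole of the key (((z of short_pin_1_centre in the frame of bore_1 below 0.006 m and horizontal distance between short_pin_1_centre and bore_1 below 0.006 m and angle between short_pin_1_centre's own z axis and vertical below 0.12 rad) or (z of short_pin_1_centre in the frame of bore_2 below 0.006 m and horizontal distance between short_pin_1_centre and bore_2 below 0.006 m and angle between short_pin_1_centre's own z axis and vertical below 0.12 rad) or (z of short_pin_2_centre in the frame of bore_1 below 0.006 m and horizontal distance between short_pin_2_centre and bore_1 below 0.006 m and angle between short_pin_2_centre's own z axis and vertical below 0.12 rad) or (z of short_pin_2_centre in the frame of bore_2 below 0.006 m and horizontal distance between short_pin_2_centre and bore_2 below 0.006 m and angle between short_pin_2_centre's own z axis and vertical below 0.12 rad))), for 0.1 s.
2. both short pins stand fully home, one in each hole ((((z of short_pin_1_centre in the frame of bore_1 below 0.006 m and horizontal distance between short_pin_1_centre and bore_1 below 0.006 m and angle between short_pin_1_centre's own z axis and vertical below 0.12 rad) and (z of short_pin_2_centre in the frame of bore_2 below 0.006 m and horizontal distance between short_pin_2_centre and bore_2 below 0.006 m and angle between short_pin_2_centre's own z axis and vertical below 0.12 rad)) or ((z of short_pin_1_centre in the frame of bore_2 below 0.006 m and horizontal distance between short_pin_1_centre and bore_2 below 0.006 m and angle between short_pin_1_centre's own z axis and vertical below 0.12 rad) and (z of short_pin_2_centre in the frame of bore_1 below 0.006 m and horizontal distance between short_pin_2_centre and bore_1 below 0.006 m and angle between short_pin_2_centre's own z axis and vertical below 0.12 rad)))), for 0.1 s.
3. the long pin's lower end is through the mouth of the upper eye and still above the lower eye (z of long_pin_foot in the frame of upper_eye between -0.056 and -0.008 m and horizontal distance between long_pin_foot and upper_eye below 0.008 m and angle between long_pin_centre's own z axis and vertical below 0.15 rad), for 0.02 s.
At the end, for the whole second after the job is handed in: A short pin in each key hole, at most 6 mm short of fully home and not touched; the long pin at rest in the fingers (over 1 N), upright within 0.12 rad, through both eyes, its lower end at least 4 mm below the lower eye's underside and 2 mm above the foot ((((z of short_pin_1_centre in the frame of bore_1 below 0.006 m and horizontal distance between short_pin_1_centre and bore_1 below 0.006 m and angle between short_pin_1_centre's own z axis and vertical below 0.12 rad) and (z of short_pin_2_centre in the frame of bore_2 below 0.006 m and horizontal distance between short_pin_2_centre and bore_2 below 0.006 m and angle between short_pin_2_centre's own z axis and vertical below 0.12 rad)) or ((z of short_pin_1_centre in the frame of bore_2 below 0.006 m and horizontal distance between short_pin_1_centre and bore_2 below 0.006 m and angle between short_pin_1_centre's own z axis and vertical below 0.12 rad) and (z of short_pin_2_centre in the frame of bore_1 below 0.006 m and horizontal distance between short_pin_2_centre and bore_1 below 0.006 m and angle between short_pin_2_centre's own z axis and vertical below 0.12 rad))) and contact force between each of short_pin_1, short_pin_2 and the fingers below 0.1 N and z of long_pin_foot in the frame of lower_eye between -0.055 and -0.018 m and horizontal distance between long_pin_foot and lower_eye below 0.008 m and angle between long_pin_centre's own z axis and vertical below 0.12 rad and contact force between long_pin and the fingers above 1 N and linear speed of long_pin below 0.03 m/s); the arm keeps its last pose, push and grip.
It fails at once if the gong is moved more than 25 mm (distance of gong from where it was at the start of the episode above 0.025 m).
It fails at once if the file is moved more than 25 mm (distance of file from where it was at the start of the episode above 0.025 m).
It fails at once if the mallet is moved more than 25 mm (distance of mallet from where it was at the start of the episode above 0.025 m).
It also fails if it takes over 72 s, if anything falls off the work surface, if the arm or the gripper's body presses on something with over 40 N, if the wrist force passes 120 N, or if a joint passes its speed limit or range.

## Robot

A 7-joint arm with a two-finger parallel gripper is mounted at the origin on the work surface. World frame = base frame: x ahead of the robot, y to its left, z up, the work surface at z = 0. Lengths are in m, angles in rad, forces in N, time in s.
With the tool pointing down it reaches from about 0.4 to 0.85 m from the base axis. Payload 6.9 kg.
Tool frame: the origin (TCP) lies midway between the tips of the shut fingers; the grasp point (between the pads) lies behind it (ctrl.pinch_z is the z of the grasp point in the tool frame, in m); z points along the fingers, y is the line along which they close (so a half turn about z gives the same grasp; the last joint's range is limited). The gripper opens to 85 mm and grips with 20 to 120 N. Pads are 22 mm wide; open, the fingers measure 114 mm over their backs; the gripper's body (76 mm by 85 mm) begins 54 mm behind the grasp point. The pads swing forward as they close: fully open they stand 13 mm farther back than shut.
Start: joints at [-1.155, 0.507, -0.238, 1.5, 0.126, 1.149, -0.155], TCP at [0.191, 0.595, 0.231] pointing down, gripper open.
Joint ranges: [-3.08, 3.08], [-0.24, 2.05], [-1.43, 1.35], [0, 2.5], [-1.52, 4.66], [0.17, 1.96], [-2.89, 2.89]. Speed limits (rad/s): [2.39, 2.39, 3.14, 3.14, 3.14, 3.14, 3.14].

## Interface

Orientations are given as a unit quaternion [w, x, y, z].
In Python, from station import ctrl, get_state, vision, ticket, models gives the robot as it stands. Calls block until the motion is done:
- ctrl.movep(position, orientation): joint-space move of the TCP to a pose.
- ctrl.movel(position, frame=None, max_speed=0.15): straight line of the TCP; frame=None keeps the orientation; max_speed is the mean speed in m/s.
- ctrl.set_joints(angles): joint-space move.
- ctrl.ungrasp() and ctrl.close_gripper(force=None): open the fingers fully, or close them until they stop; force is the grip in N (None keeps the last).
- ctrl.pause(seconds).
- ctrl.ik(position, orientation): joint angles nearest the present ones, or None.
- get_state(): the state.
- vision.grab_frame(name): name is "side" or "top"; returns (picture, depth): 384x512x3 uint8, blue, green, red; 384x512 float32, m along the optical axis (not along the pixel's ray), 0 where there is no reading.
- vision.camera_info(name): a dict with "mtx" (3x3 intrinsics, pixels), "R" (3x3) and "t" (3): a world point X has camera coordinates R X + t. Camera axes: x right, y down, z forward; pixel columns grow to the right and rows downward; lengths in m; the calibration is good to about 2 mm. A picture is of the moment at which its call begins. camera_info takes no time and is no camera call.
A pose or a line that the arm cannot do raises ctrl.Unreachable and nothing moves.
- ticket.close_job(): hands the job in; it is judged then, once.
Trained networks look in the newest picture that a camera, given by its name, has taken for a name from the list of things; names that differ only in an ending like _2 or _b are one class to them, and where a whole thing is asked for, a point or a joint stands for the part that bears it (a point fixed in the world has none). Each returns a list of dicts, best first, with "p" (0 to 1); they miss things now and then, are a little off and sometimes report something else, mostly with a low value. They report only what shows in the picture. A call takes as long as a camera call.
- models.recognise(camera, target): "point" ([column, row] in pixels, amid what is visible of it).
- models.masks_of(camera, target): "mask" (384x512 bool, what is visible of it) and "point" ([column, row] in pixels, amid what is visible of it).
The state is a dict: "time": time; "qpos": joint angles; "qd": joint speeds; "tau": joint torques, N m; "tcp_pos": TCP position; "eef_rot": TCP orientation; "contact_force": force on the tool from outside, world axes, zero at the start; "wrist_torque": the same for the moment, N m; "width": finger opening in m; "gripper_force": force on a finger pad.
Only numpy, scipy, OpenCV 4.12 (cv2) and the standard library are available. Lean on these libraries where they do the work, as an engineer would, in place of code of your own. Each camera call takes 0.05 s, during which the arm holds its last target. There are 200 camera calls.

## Working session

There is one attempt and no reset: what is moved stays moved. The work goes in short steps, each a Python script; the robot and the scene stay as the last script left them, time stands still between calls to the robot, and variables do not carry over. Pictures are saved under pics/ and viewed, at most 10 in all, crops included, and the job is handed in when it is done.

```bash
ls; mkdir -p pics; python3 - <<'E'
from station import ctrl, get_state, vision, ticket, models
import cv2, numpy as np
s=get_state(); print({k:np.round(v,3) for k,v in s.items()}, ctrl.pinch_z)
for n in ("side","top"):
    p,d=vision.grab_frame(n); cv2.imwrite(f"pics/{n}0.png",p); np.save(f"{n}_d.npy",d); np.save(f"{n}_p.npy",p)
    c=vision.camera_info(n); print(n,np.round(c["mtx"],1).tolist(),np.round(c["R"],3).tolist(),np.round(c["t"],3), np.round(-c["R"].T@c["t"],3))
E
```

```text
pics
{'time': np.float64(0.0), 'qpos': array([-1.155,  0.508, -0.238,  1.501,  0.126,  1.149, -0.155]), 'qd': array([ 0.001, -0.002,  0.   , -0.   , -0.001, -0.   , -0.001]), 'tau': array([ 0.0000e+00, -6.2060e+01, -2.1860e+00, -2.4967e+01,  1.3000e-02,
        1.2000e-02,  0.0000e+00]), 'tcp_pos': array([0.191, 0.595, 0.23 ]), 'eef_rot': array([-0.   ,  0.155,  0.988, -0.001]), 'contact_force': array([-0.509, -0.121,  0.135]), 'wrist_torque': array([-0.024, -0.03 ,  0.032]), 'gripper_force': np.float64(0.0), 'width': np.float64(0.085)} -0.0187
side [[427.2, 0.0, 261.6], [0.0, 427.2, 188.4], [0.0, 0.0, 1.0]] [[0.909, -0.417, -0.019], [-0.215, -0.428, -0.878], [0.358, 0.802, -0.478]] [-0.59   0.214  0.952] [ 0.241 -0.918  0.632]
top [[405.4, 0.0, 255.3], [0.0, 405.4, 193.6], [0.0, 0.0, 1.0]] [[0.009, -1.0, 0.01], [-0.997, -0.009, -0.07], [0.07, -0.009, -0.997]] [-0.046  0.64   1.004] [ 0.568 -0.03   1.047]
```

View pics/side0.png

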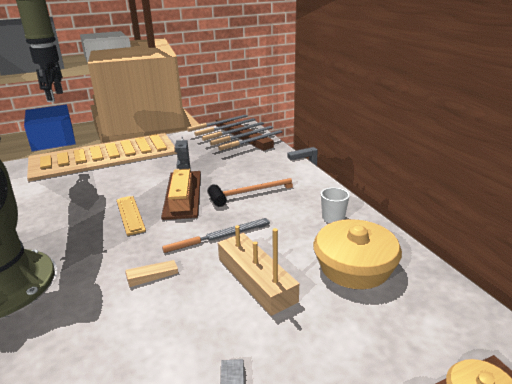

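View pics/top0.png

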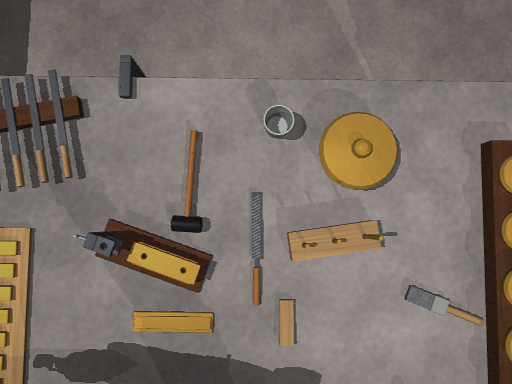

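Side: the block with three pins sits at about (257,270), long pin nearest at (275,255). The key is at (180,190) and the bracket at (182,152). Top: key holes at about (144,256) and (182,270), bracket at (103,243), block at (335,240) with the long pin on the right. Next I'll measure these precisely.

```bash
cat > h.py <<'E'
from station import ctrl, get_state, vision, ticket, models
import cv2, numpy as np
def cam(n): c=vision.camera_info(n); return c["mtx"],c["R"],c["t"]
def ray(n,uv,z):
    "world point on the plane z seen at pixel uv"
    K,R,t=cam(n); d=R.T@np.linalg.solve(K,[uv[0],uv[1],1]); o=-R.T@t
    return o+d*(z-o[2])/d[2]
def proj(n,X):
    K,R,t=cam(n); p=K@(R@np.asarray(X)+t); return p[:2]/p[2]
def cloud(n,d):
    K,R,t=cam(n); v,u=np.mgrid[:384,:512]
    P=np.stack([(u-K[0,2])/K[0,0]*d,(v-K[1,2])/K[1,1]*d,d],-1)
    return (P-t)@R
E
python3 - <<'E'
from h import *
for n,boxk,boxb in (("top",(90,200,225,305),(275,205,400,275)),("side",(150,160,210,230),(205,215,305,320))):
    p=np.load(n+"_p.npy"); d=np.load(n+"_d.npy"); W=cloud(n,d)
    for nm,(u0,v0,u1,v1),z in (("key",boxk,.065),("block",boxb,.05),("foot",boxk,.012),("col",boxk,.125)):
        m=np.zeros((384,512),bool); m[v0:v1,u0:u1]=True
        m&=(abs(W[...,2]-z)<.008)&(d>0)
        if m.sum()<10: print(n,nm,m.sum());continue
        uv=np.argwhere(m)[:,::-1].astype(float)
        X=np.array([ray(n,q,z)[:2] for q in uv]).astype(np.float32)
        r=cv2.minAreaRect(X); print(n,nm,m.sum(),"medz",np.round(np.median(W[m][:,2]),4),np.round(r[0],4),np.round(r[1],4),round(r[2],1),"mean",X.mean(0).round(4))
    for t in ("short_pin_1_centre","long_pin_centre","stand","pin_block","bore_1","upper_eye","lower_eye"):
        vision.grab_frame(n) if t=="short_pin_1_centre" else None
        print(n,t,[(np.round(q["point"],1).tolist(),round(q["p"],2)) for q in models.recognise(n,t)[:4]])
t=np.load("top_p.npy"); a=cv2.resize(t[215:295,90:220],None,fx=4.5,fy=4.5,interpolation=cv2.INTER_CUBIC)
b=cv2.resize(t[215:265,280:410],None,fx=4.5,fy=4.5,interpolation=cv2.INTER_CUBIC)
s=np.load("side_p.npy"); c=cv2.resize(s[135:225,155:210],None,fx=3.7,fy=4,interpolation=cv2.INTER_CUBIC)
o=np.zeros((590,790,3),np.uint8); o[:360,:585]=a; o[362:362+225,:585]=b; o[:360,587:587+c.shape[1]]=c
c=cv2.resize(s[220:310,215:305],None,fx=2.2,fy=2.2,interpolation=cv2.INTER_CUBIC);o[365:365+198,588:588+198]=c
cv2.imwrite("pics/z1.png",o)
E
```

```text
top key 1690 medz 0.0653 [0.4846 0.2178] [0.2544 0.056 ] 71.0 mean [0.4746 0.1904]Traceback (most recent call last):
  File "<stdin>", line 9, in <module>
  File "h.py", line 6, in ray
    K,R,t=cam(n); d=R.T@np.linalg.solve(K,[uv[0],uv[1],1]); o=-R.T@t
          ~~~^^^
  File "h.py", line 3, in cam
    def cam(n): c=vision.camera_info(n); return c["mtx"],c["R"],c["t"]
                  ~~~~~~~~~~~~~~~~~~^^^
ValueError: time passes only in moves, steps and waits
```

```bash
sed -i 's/^def cam(n).*/_C={n:vision.camera_info(n) for n in ("side","top")}\ndef cam(n): c=_C[n]; return c["mtx"],c["R"],c["t"]/' h.py
python3 - <<'E'
from h import *
for n,boxk,boxb in (("top",(90,200,225,305),(275,205,400,275)),("side",(150,135,210,230),(205,215,305,320))):
    p=np.load(n+"_p.npy"); d=np.load(n+"_d.npy"); W=cloud(n,d)
    yel=(p[...,2].astype(int)-p[...,0])>60
    for nm,(u0,v0,u1,v1),z in (("key",boxk,.065),("block",boxb,.05),("foot",boxk,.012),("col",boxk,.125)):
        m=np.zeros((384,512),bool); m[v0:v1,u0:u1]=True
        m&=(abs(W[...,2]-z)<.008)&(d>0)
        if nm=="key": m&=yel
        m=cv2.morphologyEx(m.astype(np.uint8),cv2.MORPH_OPEN,np.ones((2,2)))>0
        if m.sum()<10: print(n,nm,m.sum());continue
        uv=np.argwhere(m)[:,::-1].astype(float)
        X=np.array([ray(n,q,z)[:2] for q in uv]).astype(np.float32)
        r=cv2.minAreaRect(X); print(n,nm,m.sum(),"medz",np.round(np.median(W[m][:,2]),4),np.round(r[0],4),np.round(r[1],4),round(r[2],1),"mean",X.mean(0).round(4))
t=np.load("top_p.npy"); a=cv2.resize(t[215:295,90:220],None,fx=4.5,fy=4.5,interpolation=cv2.INTER_CUBIC)
b=cv2.resize(t[215:265,280:410],None,fx=4.5,fy=4.5,interpolation=cv2.INTER_CUBIC)
s=np.load("side_p.npy"); c=cv2.resize(s[135:225,155:210],None,fx=3.6,fy=4,interpolation=cv2.INTER_CUBIC)
o=np.zeros((590,790,3),np.uint8); o[:360,:585]=a; o[362:362+225,:585]=b; o[:360,587:587+c.shape[1]]=c
c=cv2.resize(s[220:310,215:305],None,fx=2.2,fy=2.2,interpolation=cv2.INTER_CUBIC);o[365:365+198,588:588+198]=c
cv2.imwrite("pics/z1.png",o)
for n in ("top","side"):
    vision.grab_frame(n)
    for t in ("short_pin_1_centre","long_pin_centre","bore_1","upper_eye"):
        print(n,t,[(np.round(q["point"],1).tolist(),round(q["p"],2)) for q in models.recognise(n,t)[:4]])
E
```

```text
top key 1396 medz 0.0652 [0.4661 0.177 ] [0.1699 0.0502] 70.8 mean [0.4663 0.1759]
top block 2459 medz 0.0504 [ 0.5234 -0.237 ] [0.0702 0.2209] 8.6 mean [ 0.5232 -0.2348]
top foot 2202 medz 0.0123 [0.4811 0.2139] [0.281  0.1008] 70.8 mean [0.4876 0.2123]
top col 386 medz 0.1246 [0.5131 0.3069] [0.0612 0.0373] 71.2 mean [0.5133 0.305 ]
side key 507 medz 0.0636 [0.4703 0.1631] [0.1816 0.0491] 70.6 mean [0.4685 0.1583]
side block 2091 medz 0.0493 [ 0.5251 -0.2439] [0.0748 0.2251] 8.6 mean [ 0.5247 -0.2559]
side foot 1079 medz 0.0107 [0.5076 0.3744] [0.6466 0.1489] 82.1 mean [0.4853 0.2766]
side col 122 medz 0.1229 [0.5191 0.31  ] [0.1093 0.036 ] 74.1 mean [0.5164 0.2954]
top short_pin_1_centre []
top long_pin_centre [([373.8, 237.5], 0.47)]
top bore_1 [([149.5, 251.8], 0.91)]
top upper_eye [([148.0, 256.5], 0.84)]
side short_pin_1_centre []
side long_pin_centre [([276.5, 250.6], 0.64)]
side bore_1 [([182.8, 190.6], 0.61)]
side upper_eye [([180.1, 190.6], 0.97)]
```

View pics/z1.png

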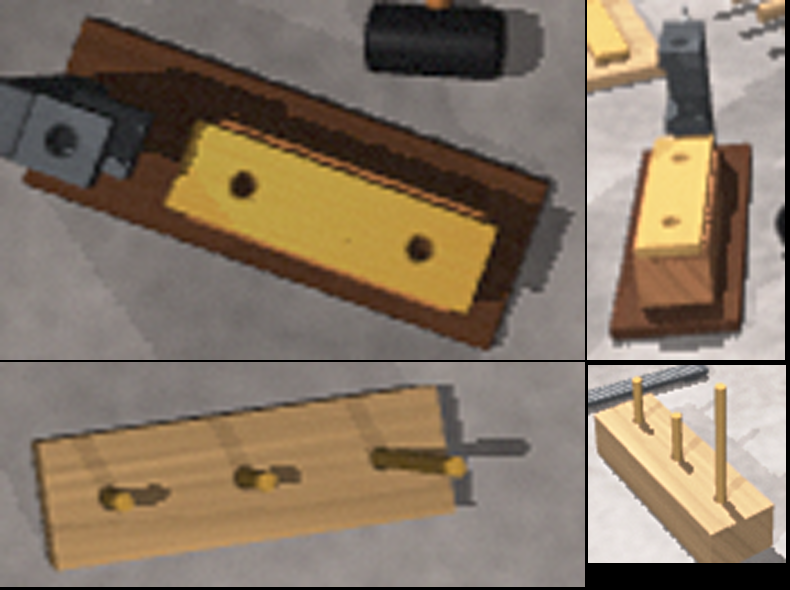

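Crop: the key holes, the eye hole and all three pin tops show clearly in both views. I'll convert those pixels and compare them with the rectangle fits.

```bash
python3 - <<'E'
from h import *
T={"A":(307.2,244.8,.1),"B":(338.5,241.1,.1),"L":(380.9,237.9,.175),"b2":(143.6,255.7,.065),"b1":(182.9,269.7,.065),"eye":(103.4,245.7,.125)}
S={"A":(237.5,225.6),"B":(254.7,242),"L":(274.7,229.3),"b2":(180.7,174.1),"b1":(178,189.9),"eye":(181.3,144.6)}
for k in T: print(k,"top",ray("top",T[k][:2],T[k][2])[:2].round(4),"side",ray("side",S[k],T[k][2])[:2].round(4))
a=np.radians(70.9); y=np.array([np.cos(a),np.sin(a)]); k=np.array([.4661,.177])
print("rect b1,b2,eye",(k-.05*y).round(4),(k+.05*y).round(4),(k+.13*y).round(4))
for q in ([0,.7071068,.7071068,0],[0,.7071068,-.7071068,0]):
  for P in ([.513,-.163,.25],[.513,-.163,.07],[.535,-.311,.14],[.535,-.311,.3],[.45,.13,.25],[.45,.13,.09],[.5086,.2998,.32],[.5086,.2998,.17]):
    j=ctrl.ik(P,q); print(P,None if j is None else np.round(j,2))
E
```

```text
A top [ 0.5168 -0.1609] side [ 0.5181 -0.16  ]
B top [ 0.5259 -0.2339] side [ 0.5275 -0.2345]
L top [ 0.5369 -0.309 ] side [ 0.5379 -0.3101]
b2 top [0.4857 0.2267] side [0.4872 0.2227]
b1 top [0.4533 0.132 ] side [0.4543 0.1298]
eye top [0.5124 0.3019] side [0.5171 0.301 ]
rect b1,b2,eye [0.4497 0.1298] [0.4825 0.2242] [0.5086 0.2998]
[0.513, -0.163, 0.25] [-0.14  0.4   0.59  1.71 -0.24  1.11  0.52]
[0.513, -0.163, 0.07] [-0.02  0.6   0.44  1.94 -0.39  0.69  0.65]
[0.535, -0.311, 0.14] [ 0.03  0.71  0.81  1.65 -0.58  1.04  1.03]
[0.535, -0.311, 0.3] [-0.04  0.61  0.99  1.41 -0.51  1.39  0.96]
[0.45, 0.13, 0.25] [-0.53  0.25  0.25  1.87 -0.07  1.03 -0.25]
[0.45, 0.13, 0.09] [-0.45  0.46  0.17  2.09 -0.13  0.6  -0.2 ]
[0.5086, 0.2998, 0.32] [-0.65  0.39  0.12  1.44 -0.05  1.31 -0.53]
[0.5086, 0.2998, 0.17] [-0.64  0.51  0.11  1.69 -0.06  0.95 -0.51]
[0.513, -0.163, 0.25] [-0.42  0.58  1.15  1.71 -0.56  1.23 -2.27]
[0.513, -0.163, 0.07] [-0.37  0.87  1.15  1.94 -0.96  1.02 -1.91]
[0.535, -0.311, 0.14] [-0.1   0.85  1.15  1.65 -0.83  1.2  -1.89]
[0.535, -0.311, 0.3] [-0.09  0.67  1.15  1.41 -0.61  1.45 -2.09]
[0.45, 0.13, 0.25] [ 0.04  0.27 -0.48  1.86  0.14  1.05  2.64]
[0.45, 0.13, 0.09] [ 0.07  0.5  -0.58  2.08  0.43  0.68  2.35]
[0.5086, 0.2998, 0.32] [-0.19  0.44 -0.62  1.43  0.26  1.35  2.32]
[0.5086, 0.2998, 0.17] [-0.17  0.56 -0.65  1.68  0.39  1.03  2.19]
```

```bash
cat >> h.py <<'E'
Q=[0,.70710678,.70710678,0]
def st(msg=""):
    s=get_state(); print(msg,"t",round(float(s["time"]),2),"tcp",s["tcp_pos"].round(4),"F",s["contact_force"].round(1),"M",s["wrist_torque"].round(2),"w",round(float(s["width"]),4),"gf",round(float(s["gripper_force"]),1)); return s
def mv(x,y,z,v=.15): ctrl.movel([x,y,z],max_speed=v)
E
python3 - <<'E'
from h import *
ctrl.movep([.5172,-.1605,.25],Q); st("above")
mv(.5172,-.1605,.066); st("down")
ctrl.close_gripper(force=40); st("closed")
mv(.5172,-.1605,.17); st("lift")
mv(.4863,.2250,.19,.25); ctrl.pause(.3); st("over b2")
o=np.zeros((480,720,3),np.uint8)
for i,n in enumerate(("top","side")):
    p,d=vision.grab_frame(n); np.save(n+"1.npy",p)
    u,v=proj(n,[.4863,.225,.1]).astype(int); c=p[v-40:v+40,u-30:u+30]
    print(n,u-30,v-40); o[:,i*360:(i+1)*360]=cv2.resize(c,(360,480),interpolation=cv2.INTER_CUBIC)
cv2.imwrite("pics/z2.png",o)
E
```

```text
above t 3.49 tcp [ 0.5176 -0.1594  0.2498] F [0.1 0.4 1.2] M [-0.    0.02 -0.05] w 0.0856 gf 0.0
down t 4.87 tcp [ 0.5177 -0.1608  0.0667] F [-0.3 -0.1  0.8] M [ 0.    0.01 -0.  ] w 0.0851 gf 0.0
closed t 5.55 tcp [ 0.5167 -0.1605  0.0661] F [-2.2 -0.4  3.2] M [ 0.09  0.62 -0.02] w 0.0085 gf 39.0
lift t 6.39 tcp [ 0.5169 -0.1601  0.1692] F [-0.1  0.4 -2.4] M [ 0.   -0.04 -0.02] w 0.009 gf 38.9
over b2 t 8.39 tcp [0.4864 0.2245 0.1901] F [-0.1  0.8 -0.2] M [ 0.02 -0.    0.  ] w 0.0086 gf 38.9
top 110 216
side 148 123
```

View pics/z2.png

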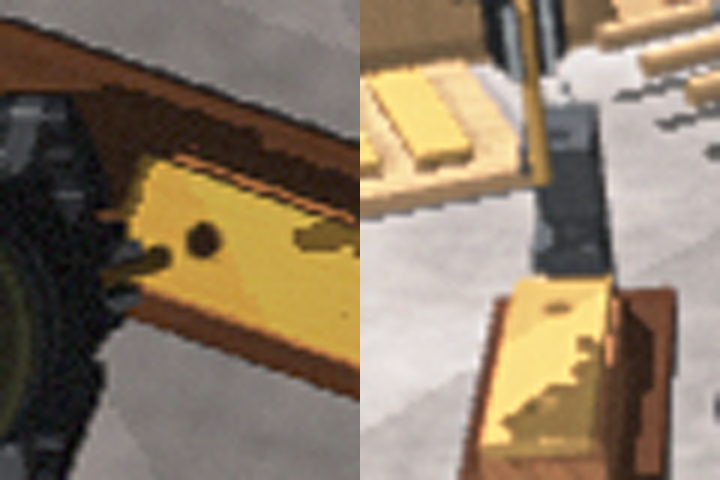

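Both crops show the pin held over bore 2. Its lower tip is at about (542,183) in the side crop and (168,260) in the top crop. I'll compare those with projections.

```bash
python3 - <<'E'
from h import *
for z in (.134,.19,.224):
    for n in ("top","side"): print(n,z,proj(n,[.4863,.2245,z]).round(1))
# side shaft centerline by yellow mask
p=np.load("side1.npy").astype(int)
for v in range(126,155,3):
    r=p[v,165:190]; m=(r[:,2]-r[:,0]); print(v,m.tolist())
p=np.load("top1.npy").astype(int)
for v in range(255,266): r=p[v,125:145]; print(v,r[:,2].tolist())
E
```

```text
top 0.134 [136.4 258. ]
side 0.134 [177.6 152.7]
top 0.19 [128.8 260.4]
side 0.19 [175.4 134.6]
top 0.224 [123.7 262. ]
side 0.224 [174.  123.3]
126 [56, 57, 60, 27, 3, -6, -2, -4, -9, 27, 76, 69, 11, -6, -4, -6, 5, 54, 56, 52, 49, 48, 47, 52, 63]
129 [51, 51, 50, 32, 5, -3, -5, -2, -8, 8, 74, 77, 28, -7, -3, -4, -4, 23, 48, 52, 51, 49, 59, 63, 55]
132 [51, 50, 55, 54, 35, 11, -3, -3, -6, -7, 52, 76, 43, -1, -5, -3, 4, 12, 13, 6, 7, 8, 6, 7, 6]
135 [86, 63, 26, 9, 10, 15, 15, 4, -2, -5, 26, 77, 62, 9, 3, 7, 12, 9, 8, 9, 9, 9, 12, 12, 11]
138 [81, 81, 81, 63, 29, 10, 12, 12, 12, 21, 78, 98, 70, 22, 15, 14, 7, 2, 12, 17, 14, 15, 14, 12, 11]
141 [79, 78, 78, 81, 84, 83, 39, 10, 9, 8, 60, 94, 87, 45, -4, -10, -9, -6, -6, -9, -8, -6, 5, 13, 13]
144 [91, 83, 84, 82, 85, 86, 87, 87, 53, 10, 25, 92, 91, 68, 0, -9, -6, -7, -10, -10, -8, -6, 2, 10, 12]
147 [124, 95, 88, 87, 83, 78, 79, 80, 84, 48, -5, 81, 96, 76, 23, -8, -10, -6, -4, -7, -5, -6, -2, 10, 12]
150 [70, 87, 83, 81, 84, 85, 85, 86, 92, 61, 7, 63, 94, 85, 48, 3, -7, -5, -2, -4, -7, -5, -5, 5, 11]
153 [66, 61, 60, 61, 59, 62, 60, 58,
[... 394 characters left out ...]
, 47, 116, 211, 199, 143, 87, 59, 57]
259 [21, 14, 15, 34, 48, 36, 27, 34, 38, 57, 55, 57, 56, 116, 210, 204, 203, 181, 165, 174]
260 [15, 25, 29, 38, 38, 47, 54, 57, 63, 63, 61, 62, 89, 157, 208, 204, 205, 203, 202, 206]
261 [19, 34, 61, 56, 56, 57, 51, 57, 66, 79, 110, 160, 209, 207, 203, 202, 202, 202, 203, 204]
262 [20, 27, 47, 56, 58, 58, 85, 144, 166, 212, 209, 205, 206, 203, 202, 201, 205, 202, 202, 200]
263 [13, 16, 46, 58, 32, 30, 52, 64, 121, 187, 199, 207, 205, 206, 201, 201, 202, 201, 200, 203]
264 [18, 18, 31, 10, 14, 13, 21, 31, 86, 151, 156, 179, 188, 199, 206, 201, 202, 201, 202, 199]
265 [9, 28, 31, 23, 37, 45, 59, 57, 66, 89, 92, 116, 154, 170, 183, 202, 207, 204, 205, 201]
```

```bash
cat >> h.py <<'E'
def insert(x,y,z0,z1,lim=8,step=.004,search=None):
    """Lower from z0 to z1 in steps; on resistance back off and try the next offset around (x,y)."""
    S=search or [(0,0)]+[(r*np.cos(a),r*np.sin(a)) for r in (.0015,.003) for a in np.arange(8)*np.pi/4]
    for dx,dy in S:
        mv(x+dx,y+dy,z0,.06); ctrl.pause(.1); f0=get_state()["contact_force"][2]; z=z0; ok=True
        while z>z1+1e-6:
            z=max(z-step,z1); mv(x+dx,y+dy,z,.06); s=get_state()
            if s["contact_force"][2]-f0>lim: ok=False; st(f"blocked {dx:.4f} {dy:.4f}"); break
        if ok: st(f"in at {dx:.4f} {dy:.4f}"); return dx,dy
        if get_state()["time"]>60: break
    return None
E
python3 - <<'E'
from h import *
mv(.487,.2243,.14); print(insert(.487,.2243,.126,.098))
E
```

```text
in at 0.0000 0.0000 t 11.21 tcp [0.4869 0.2244 0.0977] F [ 0.2  2.1 -2.7] M [ 0.66 -0.01 -0.04] w 0.0087 gf 39.0
(0, 0)
```

```bash
python3 - <<'E'
from h import *
mv(.487,.2253,.086,.06); st("low"); ctrl.ungrasp(); st("open")
mv(.487,.2253,.2,.25)
p,d=vision.grab_frame("side"); W=cloud("side",d)
u,v=proj("side",[.487,.2253,.1]).astype(int); 
cv2.imwrite("pics/z3.png",cv2.resize(p[v-40:v+40,u-40:u+40],(480,480),interpolation=cv2.INTER_CUBIC)); print(u-40,v-40, [proj("side",[.487,.2253,z]).round(1) for z in (.065,.11)])
E
```

```text
low t 11.56 tcp [0.4867 0.2248 0.0854] F [ 0.2 -0.4 -1.3] M [ 0.05 -0.08  0.01] w 0.0087 gf 39.0
open t 12.28 tcp [0.487  0.2253 0.086 ] F [-0.1 -0.5 -0.4] M [0.01 0.02 0.  ] w 0.0854 gf 0.0
139 123 [array([180.4, 173.8]), array([178.7, 160.1])]
```

View pics/z3.png

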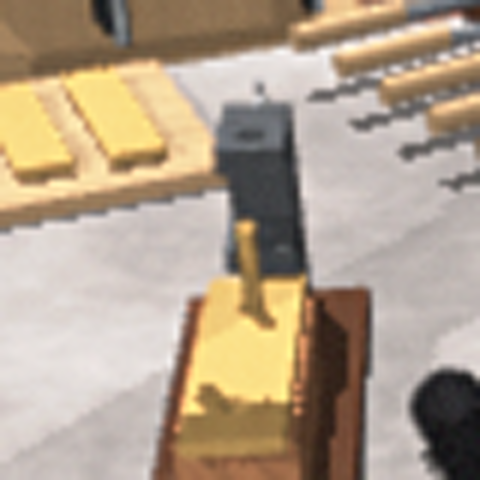

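The pin top is at about (180,160), which matches the projection for fully home. Next is the second short pin.

```bash
python3 - <<'E'
from h import *
mv(.5265,-.2342,.2,.25); mv(.5265,-.2342,.066); ctrl.close_gripper(force=40); st("closed")
mv(.5265,-.2342,.18); mv(.4543,.131,.18,.25); mv(.4543,.131,.14); ctrl.pause(.2); st("over")
r=insert(.4543,.131,.126,.098); print(r)
if r is not None:
    mv(.4543+r[0],.131+r[1],.086,.06); st("low"); ctrl.ungrasp(); mv(.4543,.131,.2,.25)
    p,d=vision.grab_frame("side")
    u,v=proj("side",[.4543,.131,.1]).astype(int)
    cv2.imwrite("pics/z4.png",cv2.resize(p[v-40:v+40,u-40:u+40],(480,480),interpolation=cv2.INTER_CUBIC)); print(u-40,v-40, [proj("side",[.4543,.131,z]).round(1) for z in (.065,.11)])
E
```

```text
closed t 16.66 tcp [ 0.5266 -0.2343  0.0662] F [-0.7  0.6  2.2] M [ 0.11  0.13 -0.  ] w 0.0084 gf 38.9
over t 19.82 tcp [0.4549 0.1309 0.1409] F [-0.5 -0.4 -0.8] M [0.02 0.02 0.01] w 0.0086 gf 39.0
in at 0.0000 0.0000 t 22.06 tcp [0.4541 0.1309 0.0978] F [ 0.1 -0.7 -0.6] M [-0.02  0.02 -0.01] w 0.0088 gf 39.1
(0, 0)
low t 22.41 tcp [0.454  0.1308 0.0855] F [-1.5 -0.2 -1.1] M [0.1  0.05 0.05] w 0.0089 gf 39.1
136 138 [array([177.9, 189.7]), array([176. , 175.3])]
```

View pics/z4.png

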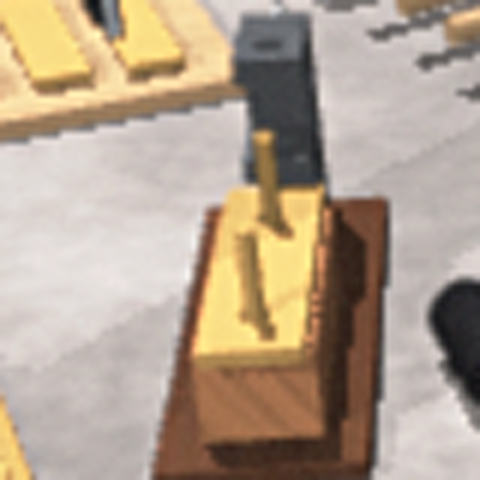

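Both short pins are home; the second leans slightly within its clearance, pin top at about (177,177). Now the long pin.

```bash
python3 - <<'E'
from h import *
mv(.5373,-.3095,.22,.25); mv(.5373,-.3095,.136); ctrl.close_gripper(force=60); st("closed")
mv(.5373,-.3095,.285,.12); mv(.5136,.3006,.285,.25); ctrl.pause(.3); st("over")
p,d=vision.grab_frame("side"); q,_=vision.grab_frame("top")
X=[.5136,.3006]
print([proj(n,[*X,z]).round(1).tolist() for n in ("side","top") for z in (.159,.125)])
o=np.zeros((480,960,3),np.uint8)
u,v=proj("side",[*X,.15]).astype(int); print(u-30,v-40); a=cv2.resize(p[v-40:v+40,u-30:u+30],(400,533),interpolation=cv2.INTER_CUBIC)
u,v=proj("top",[*X,.14]).astype(int); print(u-30,v-40); b=cv2.resize(q[v-40:v+40,u-30:u+30],(400,533),interpolation=cv2.INTER_CUBIC)
cv2.imwrite("pics/z5.png",np.hstack([a,b]))
E
```

```text
closed t 27.13 tcp [ 0.5374 -0.3096  0.1362] F [0.4 0.7 1.7] M [ 0.06 -0.05 -0.03] w 0.0086 gf 58.4
over t 31.42 tcp [0.5137 0.3004 0.285 ] F [-0.6  0.1 -0.7] M [-0.02  0.02 -0.02] w 0.0085 gf 58.4
[[179.0, 134.5], [180.2, 144.8], [98.3, 246.1], [104.0, 245.2]]
149 97
71 205
```

View pics/z5.png

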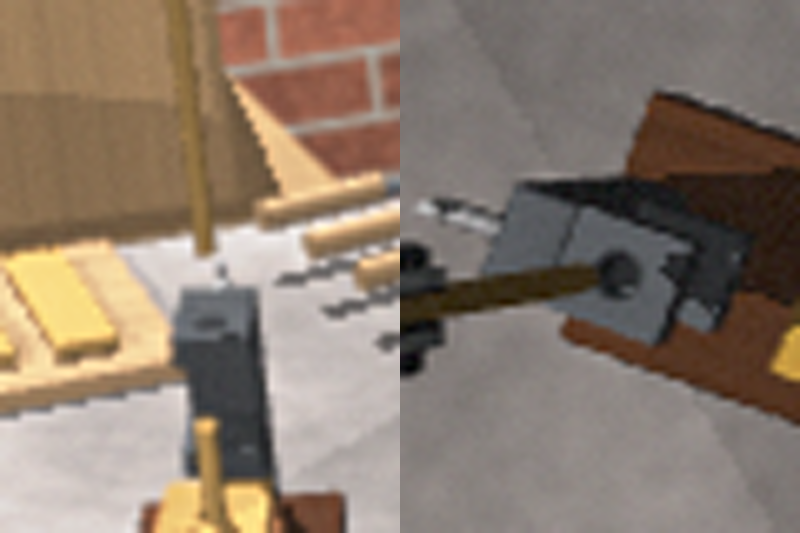

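Tip and eye hole match the projections: side tip (179,134) and eye (180,145), top tip (98,246) and eye (104,245.7). I'll shift the target by half a millimetre and insert.

```bash
python3 - <<'E'
from h import *
x,y=.5131,.3009
r=insert(x,y,.258,.203); print(r)
if r is not None:
    x+=r[0]; y+=r[1]
    r=insert(x,y,.203,.159,search=[(0,0)]+[(.0015*np.cos(a),.0015*np.sin(a)) for a in np.arange(8)*np.pi/4]); print(r)
ctrl.pause(.5); st("end")
p,d=vision.grab_frame("side"); q,_=vision.grab_frame("top")
u,v=proj("side",[x,y,.08]).astype(int); print(u-30,v-40,[proj("side",[x,y,z]).round(1).tolist() for z in (.033,.055)])
a=cv2.resize(p[v-40:v+40,u-30:u+30],(400,533),interpolation=cv2.INTER_CUBIC)
u,v=proj("top",[x,y,.14]).astype(int); b=cv2.resize(q[v-40:v+40,u-30:u+30],(400,533),interpolation=cv2.INTER_CUBIC)
cv2.imwrite("pics/z6.png",np.hstack([a,b]))
E
```

```text
in at 0.0000 0.0000 t 35.72 tcp [0.513  0.3009 0.2028] F [ 0.6 -0.3 -1.6] M [-0.04  0.01  0.03] w 0.0086 gf 58.4
(0, 0)
in at 0.0000 0.0000 t 38.82 tcp [0.5129 0.3008 0.1587] F [-0.3 -0.1 -1.2] M [ 0.03  0.02 -0.02] w 0.0083 gf 58.4
(0, 0)
end t 39.32 tcp [0.5131 0.3009 0.159 ] F [ 0.2 -0.2 -1.5] M [-0.01 -0.08  0.  ] w 0.0087 gf 58.4
151 118 [[183.2, 171.6], [182.5, 165.4]]
```

View pics/z6.png

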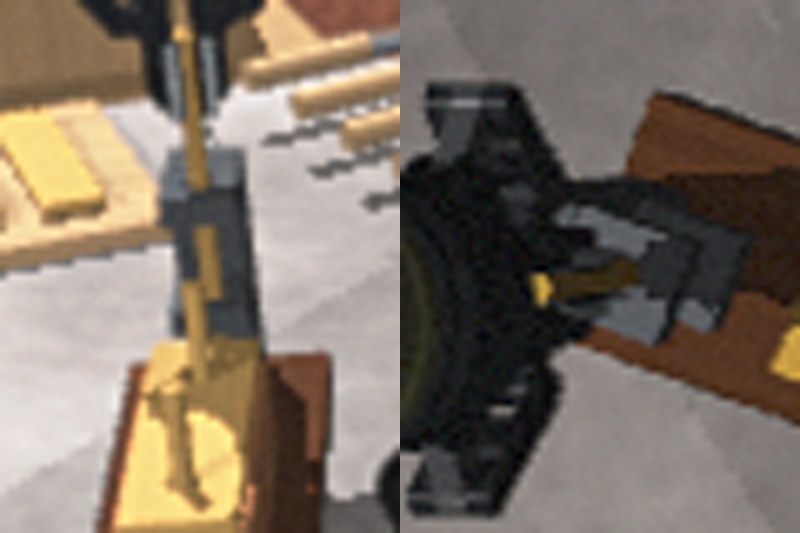

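The pin enters the upper eye at about (197,180) in the crop and shows between the eyes at (207,260), running on into the lower eye with no resistance. Handing in.

```bash
python3 -c "
from station import ticket; print(ticket.close_job())"
```

```text
the job is handed in; nothing more can be done
None
```

I've handed the job in, with no verdict returned: both short pins stand home in the key, and the gripper holds the long pin through both eyes with its foot about 33 mm above the slab (calculated, since the last picture doesn't show the foot).

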